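# Scan a bracket's corner weld with a hand scanner

### The job

Lift the weld scanner out of its dock by its barrel, lay it flat on the cork mat, and take it again by its thick handle. Without touching the clamped bracket, point the nose squarely into its inside corner weld (about 45 degrees down, midway between the base and the upright plate) from 4 to 5 cm away: hold it still for two seconds on the end beside the tall two-horned cheek, sweep slowly along the weld (no faster than 5 cm/s) and hold still for two seconds on the end beside the low cheek. Then lay the scanner back on the mat, flat on its underside, let go, and leave the other things on the bench where they are.

Things in the scene. Friction and masses are not known exactly. Their poses are not given: they have to be found in the camera images.
- scanner: Loose hand scanner, a straight wand 195 mm long, 0.25 kg. x to the nose, z out of its top; origin at underside level below the joint of handle and barrel. Black ribbed handle: x -95 to 0, 32 wide (y), z 0 to 34. Slimmer grey barrel: x 0 to 100, 24 wide, z 6 to 32 (foot under the nose to z 0). Mass centre x = -18. At first its handle lies in the dock, underside down.
- nose (a point): Centre of the scanner's nose window, at (100, 0, 19) mm in the scanner's frame, same axes; it looks along x.
- handle (a point): Middle of the scanner's handle, at (-48, 0, 17) mm in the scanner's frame, same axes.
- dock: Grey fixed dock: a channel 112 mm long (x -50 to 62), 57 wide, open above and at its -x end. Origin: centre of underside, on the bench. Channel floor 14 mm up; walls reach 54 mm, 6 mm above the docked handle and 2.5 mm from its sides, so no finger fits in. The barrel sticks out 96 mm towards dock -x. The scanner lifts straight up.
- mat: Brown cork mat, fixed, 230 mm (x) by 150 mm (y), 3 mm thick. Origin: centre of its underside on the bench.
- bracket: Fixed: steel bracket clamped on a plate 180x180x10 mm. Origin: centre of the plate's underside. Base plate top z = 18; on it an upright 140 wide (y), top z = 88, inner face x = -27 looking to +x; the weld is in that corner. Cheeks 8 thick, x -27 to 59, at y = -66 (two horns, top z = 84) and y = 66 (low, top z = 42). Toggle clamps behind (x -58 to -113), top z = 110.
- weld_start (a point): On the weld, 45 mm from its middle, beside the tall two-horned cheek: bracket (-24, -45, 21) mm. Its axes are those of a scanner aimed just right: x into the corner, 45 degrees down, from bracket +x towards -x; y along the weld (to bracket -y); z up and back.
- weld_mid (a point): The middle of the weld (bracket (-24, 0, 21) mm), axes as weld_start.
- weld_end (a point): On the weld, 45 mm from its middle, at the end beside the low cheek (bracket (-24, 45, 21) mm), axes as weld_start.
- can: Bystander: plain aluminium can, 54 mm across, 150 mm high, standing; origin under its centre.
- hammer: Bystander: hammer 200 mm long, lying; origin under its middle.
- spare: Bystander: loose U-shaped steel bracket 120 by 100 mm, 73 mm high; origin under its centre.
- square: Bystander: L-shaped steel angle plate, foot 80 by 50 mm, 60 mm high; origin under the foot's centre.
There are look-alikes about, which are no part of the job. What is meant by the scanner is not blue or white, and is the larger of those in its own colour.

How it is judged:
By the outcome, as a careful person would: the job done as asked, in the order asked, and still so for the second after the job is handed in, with the robot touching nothing.
It also fails if it takes over 72 s, if anything falls off the work surface, if the arm or the gripper's body presses on something with over 40 N, if the wrist force passes 120 N, or if a joint passes its speed limit or range.

### The arm

A 6-joint arm with a two-finger parallel gripper is mounted at the origin on the work surface. World frame = base frame: x ahead of the robot, y to its left, z up, the work surface at z = 0. Lengths are in m, angles in rad, forces in N, time in s.
With the tool pointing down it reaches from about 0.275 to 0.725 m from the base axis. Payload 5.6 kg.
Tool frame: the origin (TCP) lies between the finger pads; the fingertips stand 14 mm ahead of it and the grasp point (between the pads) lies 5 mm behind it; z points along the fingers, y is the line along which they close (so a half turn about z gives the same grasp; the last joint's range is limited). The gripper opens to 85 mm and grips with 20 to 120 N. Pads are 22 mm wide; open, the fingers measure 114 mm over their backs; the gripper's body (76 mm by 85 mm) begins 54 mm behind the grasp point. The pads swing forward as they close: fully open they stand 13 mm farther back than shut.
Start: joints at [-1, 0.255, 0.108, 0, -1.424, -0.285], TCP at [0.155, -0.528, 0.245] pointing down, gripper open.
Joint ranges: [-2.95, 2.95], [-1.21, 1.97], [-1.09, 1.5], [-2.87, 1.71], [-2.94, -0.07], [-3.05, 3.05]. Speed limits (rad/s): [2.57, 2.57, 3.14, 3.14, 3.14, 3.14].

### API

Orientations are given as a unit quaternion [x, y, z, w].
In Python, from workcell import * gives the robot as it stands.
- The arm moves only by the tool servo_tool, never from a script. Its argument "commands" is a list of rows, each an object with "grip": the closure, from -1 (fully open) to 1 (shut); "offset": the shift along the tool's x, y, z normalised to -1 to 1, where 1 is 0.2 m, a list of three; "angular": the turn, a rotation vector about the tool's x, y, z normalised to -1 to 1, where 1 is 180 degrees, a list of three. A call has exactly 8 rows; each row shifts and turns the commanded pose from where the row before left it, along the tool's axes as they then stand; what a row does not reach is not made up. A row lasts 1/10 s, in which the tool goes at most 50 mm and 8.59 degrees, less where a joint would pass 70% of its speed; a pose out of reach is approached as far as the arm can. A call with a number of a shift or a turn outside -1 to 1 is refused whole. A call with a gripper value outside its range is refused whole. The fingers move at their own pace and stop on an object; the grip force is fixed at half the most. Time passes only in rows, so rows that do not move let the fingers close, or fill a call up. It gives the time, the measured TCP pose, the force, the opening and the grip force at its end, in the units of the state.
- get_state(): the state, without advancing time (a new reading comes with each control period).
- snapshot(name): name is "scene" or "top" or "wrist"; returns the picture (384x512x3 uint8, blue, green, red); there is no depth.
- calibration(name): a dict with "K" (3x3 intrinsics, pixels), "T" (4x4, takes a point from camera to world coordinates); the wrist camera has in their place "T_tool_cam" (4x4, takes a point from camera to tool coordinates, whose origin is the TCP and whose axes are the flange's). Camera axes: x right, y down, z forward; pixel columns grow to the right and rows downward; lengths in m; the calibration is good to about 2 mm. A picture is of the moment at which its call begins: read the wrist's pose just before it. calibration takes no time and is no camera call.
- close_job(): hands the job in; it is judged then, once.
The state is a dict: "t": time; "joint_pos": joint angles; "dq": joint speeds; "joint_efforts": joint torques, N m; "tcp_pos": TCP position; "eef_rot": TCP orientation; "ft_force": force on the tool from outside, world axes, zero at the start; "wrist_torque": the same for the moment, N m; "grip_width": opening from 0.0 (shut) to 1.0 (fully open); "grip_force": force on a finger pad.
Only numpy, scipy, OpenCV 4.12 (cv2) and the standard library are available. Lean on these libraries where they do the work, as an engineer would, in place of code of your own. Each camera call takes 0.05 s, during which the arm holds its last target. There are 200 camera calls.

## Working session

There is one attempt and no reset: what is moved stays moved. The work goes in short steps, Python scripts to look and compute and a tool call to move; the robot and the scene stay as the last step left them, time stands still between calls to the robot, and variables do not carry over. Pictures are saved under pics/ and viewed, at most 10 in all, crops included, and the job is handed in when it is done.

Besides the shell and the picture viewer there is one more tool, called after "Call:" as name(argument=value, ...), one argument or row to a line, values as JSON. servo_tool: Moves the arm, as the interface text tells. Its arguments: {"type":"object","properties":{"commands":{"type":"array","items":{"type":"object","properties":{"grip":{"type":"number"},"offset":{"type":"array","items":{"type":"number","minimum":-1,"maximum":1}},"angular":{"type":"array","items":{"type":"number","minimum":-1,"maximum":1}}}}}},"required":["commands"]}

```bash
mkdir -p pics; ls
python3 - <<'E'
from workcell import *
import cv2,numpy as np
np.set_printoptions(precision=4,suppress=True)
s=get_state();print(s)
for n in("scene","top","wrist"):
    im=snapshot(n);cv2.imwrite(f"pics/{n}0.png",im);print(n,calibration(n))
a=cv2.imread("pics/top0.png");cv2.imwrite("pics/top0b.png",cv2.resize(a,(800,600),interpolation=cv2.INTER_CUBIC))
a=cv2.imread("pics/scene0.png");cv2.imwrite("pics/scene0b.png",cv2.resize(a,(800,600),interpolation=cv2.INTER_CUBIC))
E
```

```text
pics
{'t': 0.0, 'joint_pos': array([-1.0004,  0.2557,  0.107 , -0.0005, -1.4239, -0.2846]), 'dq': array([-0.    , -0.0002, -0.0001,  0.0014, -0.0007,  0.0007]), 'joint_efforts': array([  0.    , -38.6631,  23.7939,   5.3654,  -0.0061,  -0.    ]), 'tcp_pos': array([ 0.155 , -0.5272,  0.2444]), 'eef_rot': array([-0.1424,  0.9898,  0.001 , -0.0002]), 'ft_force': array([-0.8184,  0.3331,  0.1223]), 'wrist_torque': array([-0.0001, -0.0205, -0.0113]), 'grip_force': 0.0, 'grip_width': 1.0024600816107736}
scene {'K': array([[352.3586,   0.    , 245.5375],
       [  0.    , 352.3586, 184.7132],
       [  0.    ,   0.    ,   1.    ]]), 'T': array([[-0.1539,  0.7964, -0.5849,  1.333 ],
       [ 0.988 ,  0.1325, -0.0796,  0.1954],
       [ 0.0141, -0.5901, -0.8072,  1.1905],
       [ 0.    ,  0.    ,  0.    ,  1.    ]])}
top {'K': array([[462.201 ,   0.    , 257.3588],
       [  0.    , 462.201 , 197.038 ],
       [  0.    ,   0.    ,   1.    ]]), 'T': array([[-0.0129, -0.9953,  0.0958,  0.3283],
       [-0.9999,  0.0136,  0.0067,  0.0932],
       [-0.008 , -0.0957, -0.9954,  1.7868],
       [ 0.    ,  0.    ,  0.    ,  1.    ]])}
wrist {'K': array([[279.9525,   0.    , 255.4155],
       [  0.    , 279.9525, 191.2425],
       [  0.    ,   0.    ,   1.    ]]), 'T_tool_cam': array([[ 0.0003, -0.9601, -0.2797,  0.0706],
       [ 1.    ,  0.0001,  0.0007, -0.0001],
       [-0.0007, -0.2797,  0.9601, -0.1284],
       [ 0.    ,  0.    ,  0.    ,  1.    ]])}
```

View pics/top0b.png

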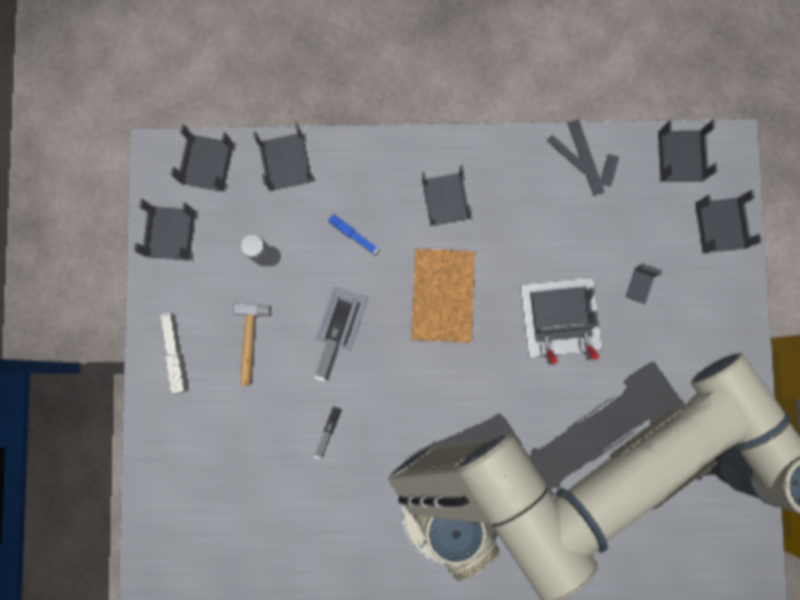

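View pics/scene0b.png

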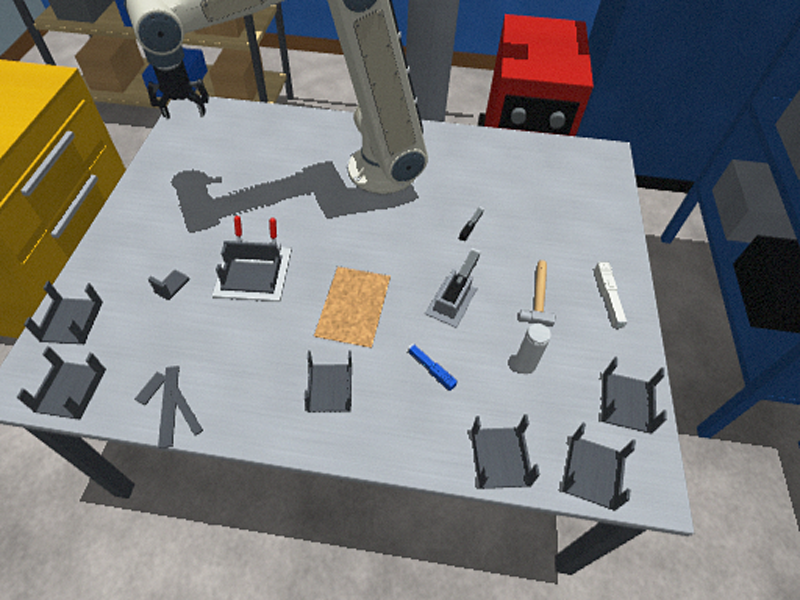

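The top view (800 px wide) shows these candidates for the scanner:
- black/grey wand in the grey dock at (338,330)
- smaller black/grey wand at (328,432)
- blue wand at (353,234)
- white wand at (173,352)

By the description it is the docked one. The mat is at (444,296). The clamped bracket is at (562,318), with its red clamps towards the robot and the tall cheek on the right. Next I measure roughly and plan the first overhead move.

```bash
cat > h.py <<'E'
from workcell import *
import cv2,numpy as np
from scipy.spatial.transform import Rotation as R, Slerp
np.set_printoptions(precision=4,suppress=True,linewidth=150)
def campose(name,s=None):
    c=calibration(name)
    if name!="wrist": return c["K"],c["T"]
    T=np.eye(4);T[:3,:3]=R.from_quat(s["eef_rot"]).as_matrix();T[:3,3]=s["tcp_pos"]
    return c["K"],T@c["T_tool_cam"]
def ray(K,T,uv):
    d=T[:3,:3]@np.linalg.inv(K)@np.array([uv[0],uv[1],1.]);return T[:3,3],d/np.linalg.norm(d)
def plane(K,T,uv,z):
    o,d=ray(K,T,uv);return o+d*(z-o[2])/d[2]
def tri(views):  # [(K,T,uv)..] -> point, miss
    A=np.zeros((3,3));b=np.zeros(3);L=[ray(*v) for v in views]
    for o,d in L: P=np.eye(3)-np.outer(d,d);A+=P;b+=P@o
    p=np.linalg.solve(A,b);return p,[np.linalg.norm(np.cross(p-o,d)) for o,d in L]
def proj(K,T,p):
    q=K@(np.linalg.inv(T)@np.append(p,1))[:3];return q[:2]/q[2]
def frame(x,z):  # rotation with tool z, tool x hint
    z=np.array(z,float);z/=np.linalg.norm(z);y=np.cross(z,x);y/=np.linalg.norm(y);return R.from_matrix(np.c_[np.cross(y,z),y,z])
def plan(p0,r0,p1,r1,n,g):
    S=Slerp([0,1],R.concatenate([r0,r1]));out=[]
    for k in range(n):
        a,b=S(k/n),S((k+1)/n);o=a.inv().apply((p1-p0)/n)/.2;w=(a.inv()*b).as_rotvec()/np.pi
        out.append('{"offset":%s,"angular":%s,"grip":%g}'%([round(float(v),4)+0. for v in o],[round(float(v),4)+0. for v in w],g))
    ang=np.degrees((r0.inv()*r1).magnitude())
    print("mm/row %.1f deg/row %.2f"%(1000*np.linalg.norm(p1-p0)/n,ang/n));print(out[0]);print(out[n//2]);print(out[-1]);return out
def here():
    s=get_state();return s,s["tcp_pos"],R.from_quat(s["eef_rot"])
E
python3 - <<'E'
from h import *
im=cv2.imread("pics/top0.png");K,T=campose("top");hsv=cv2.cvtColor(im,cv2.COLOR_BGR2HSV)
def big(m,n=3):
    cs=sorted(cv2.findContours(m.astype(np.uint8),0,2)[0],key=cv2.contourArea)[::-1][:n];return cs
H,S,V=[hsv[...,i].astype(int) for i in range(3)]
c=big((H>5)&(H<25)&(S>100)&(V>80),1)[0];r=cv2.minAreaRect(c);print("mat",r,[plane(K,T,p,.003)[:2] for p in cv2.boxPoints(r)])
for n,p,z in[("plate c",(562,318),.01),("plateTL",(523,288),.01),("plateTR",(594,280),.01),("plateBL",(530,357),.01),("dock",(342,318),.03),("nose",(322,377),.033),("handle end",(346,302),.048)]:
    print(n,plane(K,T,(p[0]*.64,p[1]*.64),z))
s,p,r=here()
plan(p,r,np.array([.50,-.27,.31]),frame([-1,0,0],[0,0,-1]),8,-1)
E
```

```text
mat ((283.1420593261719, 188.73806762695312), (37.51250457763672, 57.701290130615234), 1.9091522693634033) [array([0.4224, 0.0827]), array([0.6477, 0.072 ]), array([ 0.6407, -0.0743]), array([ 0.4157, -0.0618])]
plate c [ 0.4688 -0.2885  0.01  ]
plateTL [ 0.5446 -0.1947  0.01  ]
plateTR [ 0.5621 -0.3708  0.01  ]
plateBL [ 0.374  -0.2069  0.01  ]
dock [0.4745 0.2521 0.03  ]
nose [0.3317 0.301  0.033 ]
handle end [0.5118 0.2406 0.048 ]
mm/row 54.4 deg/row 2.05
{"offset":[-0.2522, 0.0936, -0.0408],"angular":[0.0001, 0.0, 0.0114],"grip":-1}
{"offset":[-0.2363, 0.1285, -0.0408],"angular":[0.0001, 0.0, 0.0114],"grip":-1}
{"offset":[-0.2212, 0.1531, -0.0408],"angular":[0.0001, 0.0, 0.0114],"grip":-1}
```

Call:
servo_tool(
  commands=[
    {"offset":[-0.19,0.095,-0.04],"angular":[0,0,0.0114],"grip":-1},
    {"offset":[-0.19,0.1,-0.04],"angular":[0,0,0.0114],"grip":-1},
    {"offset":[-0.185,0.11,-0.04],"angular":[0,0,0.0114],"grip":-1},
    {"offset":[-0.18,0.115,-0.04],"angular":[0,0,0.0114],"grip":-1},
    {"offset":[-0.175,0.125,-0.04],"angular":[0,0,0.0114],"grip":-1},
    {"offset":[-0.17,0.13,-0.04],"angular":[0,0,0.0114],"grip":-1},
    {"offset":[-0.165,0.13,-0.04],"angular":[0,0,0.0114],"grip":-1},
    {"offset":[-0.16,0.13,-0.04],"angular":[0,0,0.0114],"grip":-1},
  ],
)

```text
t: 0.95
tcp_pos: [0.4061, -0.2954, 0.3096]
eef_rot: [0.001, 1.0, 0.0, -0.0]
ft_force: [0.2, -0.3, -0.2]
grip_width: 0.996
grip_force: 0.0
```

```bash
cat > shot.py <<'E'
from h import *
import sys,pickle
s=get_state();im=snapshot("wrist");K,T=campose("wrist",s);n=sys.argv[1]
cv2.imwrite(f"pics/{n}.png",im);pickle.dump((K,T),open(f"pics/{n}.pkl","wb"));print(s["t"],s["tcp_pos"],s["eef_rot"],s["ft_force"],s["grip_width"])
E
python3 shot.py b1
```

```text
0.95 [ 0.4061 -0.2954  0.3096] [ 0.0009  1.      0.0001 -0.    ] [ 0.237  -0.3245 -0.2126] 0.9956199740503285
```

Call:
servo_tool(
  commands=[
    {"offset":[-0.23,0,0],"grip":-1},
    {"offset":[-0.23,0,0],"grip":-1},
    {"offset":[-0.2,0,0],"grip":-1},
    {"offset":[0,0,0],"grip":-1},
    {"offset":[0,0,0],"grip":-1},
    {"offset":[0,0,0],"grip":-1},
    {"offset":[0,0,0],"grip":-1},
    {"offset":[0,0,0],"grip":-1},
  ],
)

```text
validation failed for argument at $.co...
```

```bash
python3 shot.py b2; python3 -c "
import cv2,numpy as np
a=np.hstack([cv2.imread('pics/b1.png')[:,60:460],cv2.imread('pics/b2.png')[:,60:460]]);cv2.imwrite('pics/b12.png',a)"
```

```text
1.0 [ 0.41   -0.2928  0.3101] [0.0005 1.     0.0004 0.0013] [4.8524 2.746  1.3077] 1.0001561845168672
```

View pics/b12.png

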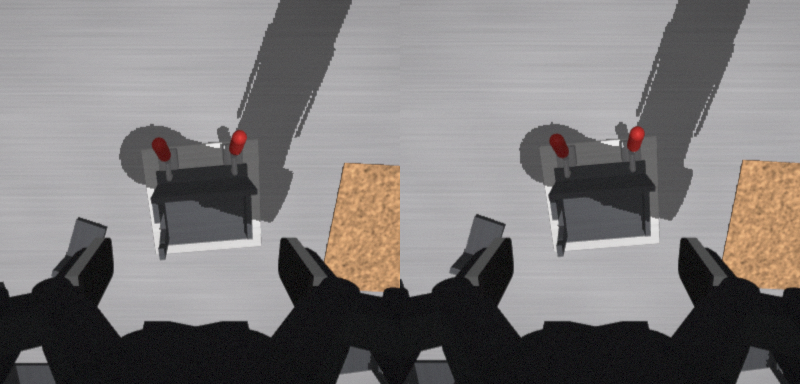

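Call:
servo_tool(
  commands=[
    {"offset":[-0.23,0,0],"angular":[0,0,0],"grip":-1},
    {"offset":[-0.2,0,0],"angular":[0,0,0],"grip":-1},
    {"offset":[0,0,0],"angular":[0,0,0],"grip":-1},
    {"offset":[0,0,0],"angular":[0,0,0],"grip":-1},
    {"offset":[0,0,0],"angular":[0,0,0],"grip":-1},
    {"offset":[0,0,0],"angular":[0,0,0],"grip":-1},
    {"offset":[0,0,0],"angular":[0,0,0],"grip":-1},
    {"offset":[0,0,0],"angular":[0,0,0],"grip":-1},
  ],
)

```text
t: 1.85
tcp_pos: [0.4907, -0.2972, 0.3098]
eef_rot: [0.001, 1.0, -0.0, 0.0]
ft_force: [0.4, -0.6, 0.4]
grip_width: 1.004
grip_force: 0.0
```

```bash
python3 shot.py b3
```

```text
1.85 [ 0.4907 -0.2972  0.3098] [ 0.0006  1.     -0.0001  0.0005] [ 0.3997 -0.5674  0.3547] 1.004455757261261
```

Call:
servo_tool(
  commands=[
    {"offset":[-0.2,0,0.2],"angular":[0,0,0],"grip":-1},
    {"offset":[-0.2,0,0.15],"angular":[0,0,0],"grip":-1},
    {"offset":[0,0,0],"angular":[0,0,0],"grip":-1},
    {"offset":[0,0,0],"angular":[0,0,0],"grip":-1},
    {"offset":[0,0,0],"angular":[0,0,0],"grip":-1},
    {"offset":[0,0,0],"angular":[0,0,0],"grip":-1},
    {"offset":[0,0,0],"angular":[0,0,0],"grip":-1},
    {"offset":[0,0,0],"angular":[0,0,0],"grip":-1},
  ],
)

```text
t: 2.7
tcp_pos: [0.5663, -0.2973, 0.2451]
eef_rot: [0.001, 1.0, -0.0, 0.001]
ft_force: [-0.4, 0.8, -0.4]
grip_width: 1.004
grip_force: 0.0
```

```bash
python3 shot.py b4; python3 -c "
import cv2,numpy as np
a=np.hstack([cv2.resize(cv2.imread('pics/b%d.png'%i)[20:240,120:380],(400,338),interpolation=cv2.INTER_CUBIC) for i in (3,4)]);cv2.imwrite('pics/b34.png',a)"
```

```text
2.7 [ 0.5663 -0.2973  0.2451] [ 0.0005  1.     -0.0002  0.0009] [-0.4076  0.8103 -0.3825] 1.0038869924893759
```

View pics/b34.png

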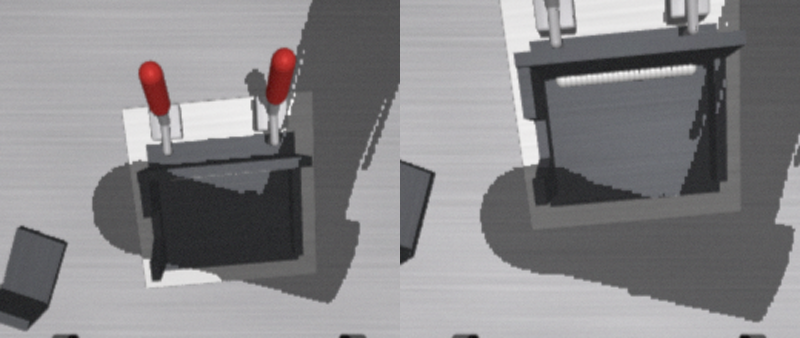

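Pictures b3 and b4 show the clamped bracket. In b4 the white bead runs from composite px (558,81) to (697,68), the plate's front corners are at (531,229) and (741,210), and the tall cheek is on the left. I compute the bracket frame from these.

Run:
```python
from h import *
import pickle
C={n:pickle.load(open(f"pics/{n}.pkl","rb")) for n in("b3","b4")}
f=lambda p,o:np.array([120+(p[0]-o)*.65,20+p[1]*.65])
pts={"BL":((146,288),(531,229)),"BR":((316,272),(741,210))}
for n,(a,b) in pts.items():
    va=(*C["b3"],f(a,0));vb=(*C["b4"],f(b,400))
    print(n,tri([va,vb]),plane(*va,.01),plane(*vb,.01))
print("TL b3",plane(*C["b3"],f((122,110),0),.01),"TR b3",plane(*C["b3"],f((312,92),0),.01))
im=cv2.imread("pics/b4.png");g=im.min(2)
m=(g>150).astype(np.uint8);m[:,:200]=0;m[:55]=0;m[:,325:]=0;m[85:]=0
c=max(cv2.findContours(m,0,2)[0],key=cv2.contourArea);r=cv2.minAreaRect(c);print(r,cv2.contourArea(c))
b=cv2.boxPoints(r);b=b[np.argsort(b[:,0])];e0=b[:2].mean(0);e1=b[2:].mean(0)
A,B=[plane(*C["b4"],e,.021) for e in(e0,e1)];print("weld",A,B,"mid",(A+B)/2,"len",np.linalg.norm(A-B),"yaw of y",np.degrees(np.arctan2(-(B-A)[0],(B-A)[1])))
# upright top edges corners inner (z .088): composite b4
for q in[(517,66),(744,44)]: print("upr",plane(*C["b4"],f(q,400),.088))
s,p,r=here();plan(p,r,np.array([.42,.27,.27]),frame([-1,.27,0],[0,0,-1]),16,-1)
```

```text
BL (array([ 0.5695, -0.3619,  0.0169]), [np.float64(0.0003426043792536373), np.float64(0.00034260437925363743)]) [ 0.5718 -0.3626  0.01  ] [ 0.571  -0.3635  0.01  ]
BR (array([ 0.5549, -0.1842,  0.0085]), [np.float64(0.00018277133642542287), np.float64(0.0001827713364253605)]) [ 0.5544 -0.1847  0.01  ] [ 0.5547 -0.1844  0.01  ]
TL b3 [ 0.3949 -0.3778  0.01  ] TR b3 [ 0.3793 -0.2006  0.01  ]
((266.5526123046875, 68.54329681396484), (5.74734354019165, 89.54939270019531), 84.47245788574219) 396.0
weld [ 0.4547 -0.336   0.021 ] [ 0.4455 -0.2324  0.021 ] mid [ 0.4501 -0.2842  0.021 ] len 0.10393186562154973 yaw of y 5.076721979385076
upr [ 0.4538 -0.3526  0.088 ]
upr [ 0.4417 -0.2154  0.088 ]
mm/row 36.6 deg/row 0.94
{"offset":[0.0459, 0.1772, -0.008],"angular":[0.0, 0.0, 0.0052],"grip":-1}
{"offset":[0.0687, 0.1697, -0.0079],"angular":[0.0, 0.0, 0.0052],"grip":-1}
{"offset":[0.0877, 0.1607, -0.0079],"angular":[0.0, 0.0, 0.0052],"grip":-1}
```

Call:
servo_tool(
  commands=[
    {"offset":[0.035,0.174,0],"angular":[0,0,0.0055],"grip":-1},
    {"offset":[0.038,0.173,0],"angular":[0,0,0.0055],"grip":-1},
    {"offset":[0.041,0.172,0],"angular":[0,0,0.0055],"grip":-1},
    {"offset":[0.044,0.171,0],"angular":[0,0,0.0055],"grip":-1},
    {"offset":[0.047,0.17,0],"angular":[0,0,0.0055],"grip":-1},
    {"offset":[0.05,0.17,0],"angular":[0,0,0.0055],"grip":-1},
    {"offset":[0.053,0.169,0],"angular":[0,0,0.0055],"grip":-1},
    {"offset":[0.056,0.168,0],"angular":[0,0,0.0055],"grip":-1},
  ],
)

```text
t: 3.55
tcp_pos: [0.5099, -0.0183, 0.2443]
eef_rot: [0.07, 0.998, 0.0, 0.0]
ft_force: [0.5, 0.5, -0.6]
grip_width: 1.0
grip_force: 0.0
```

Call:
servo_tool(
  commands=[
    {"offset":[0.06,0.167,0],"angular":[0,0,0.0055],"grip":-1},
    {"offset":[0.063,0.166,0],"angular":[0,0,0.0055],"grip":-1},
    {"offset":[0.066,0.165,0],"angular":[0,0,0.0055],"grip":-1},
    {"offset":[0.07,0.163,0],"angular":[0,0,0.0055],"grip":-1},
    {"offset":[0.073,0.162,0],"angular":[0,0,0.0055],"grip":-1},
    {"offset":[0.076,0.16,0],"angular":[0,0,0.0055],"grip":-1},
    {"offset":[0.08,0.159,0],"angular":[0,0,0.0055],"grip":-1},
    {"offset":[0,0,0],"angular":[0,0,0],"grip":-1},
  ],
)

```text
t: 4.35
tcp_pos: [0.457, 0.2265, 0.2438]
eef_rot: [0.128, 0.992, 0.0, -0.0]
ft_force: [-0.4, -0.6, -0.0]
grip_width: 0.999
grip_force: 0.0
```

Call:
servo_tool(
  commands=[
    {"offset":[0,0.1,0],"angular":[0,0,0],"grip":-1},
    {"offset":[0,0,0],"angular":[0,0,0],"grip":-1},
    {"offset":[0,0,0],"angular":[0,0,0],"grip":-1},
    {"offset":[0,0,0],"angular":[0,0,0],"grip":-1},
    {"offset":[0,0,0],"angular":[0,0,0],"grip":-1},
    {"offset":[0,0,0],"angular":[0,0,0],"grip":-1},
    {"offset":[0,0,0],"angular":[0,0,0],"grip":-1},
    {"offset":[0,0,0],"angular":[0,0,0],"grip":-1},
  ],
)

```text
t: 5.15
tcp_pos: [0.4631, 0.2426, 0.244]
eef_rot: [0.13, 0.992, 0.0, 0.0]
ft_force: [0.2, 0.4, 0.2]
grip_width: 0.997
grip_force: 0.0
```

```bash
python3 shot.py d1
```

```text
5.15 [0.4631 0.2426 0.244 ] [0.1297 0.9916 0.     0.    ] [0.1856 0.4255 0.2357] 0.9965573594370598
```

Call:
servo_tool(
  commands=[
    {"offset":[-0.2,0,0],"angular":[0,0,0],"grip":-1},
    {"offset":[-0.2,0,0],"angular":[0,0,0],"grip":-1},
    {"offset":[0,0,0],"angular":[0,0,0],"grip":-1},
    {"offset":[0,0,0],"angular":[0,0,0],"grip":-1},
    {"offset":[0,0,0],"angular":[0,0,0],"grip":-1},
    {"offset":[0,0,0],"angular":[0,0,0],"grip":-1},
    {"offset":[0,0,0],"angular":[0,0,0],"grip":-1},
    {"offset":[0,0,0],"angular":[0,0,0],"grip":-1},
  ],
)

```text
t: 6.0
tcp_pos: [0.54, 0.2225, 0.2443]
eef_rot: [0.129, 0.992, 0.0, 0.0]
ft_force: [0.4, -0.5, -0.2]
grip_width: 0.998
grip_force: 0.0
```

```bash
python3 shot.py d2; python3 -c "
import cv2,numpy as np
a=np.hstack([cv2.resize(cv2.imread('pics/d%d.png'%i)[0:300,126:386],(400,462),interpolation=cv2.INTER_CUBIC) for i in (1,2)]);cv2.imwrite('pics/d12.png',a)"
```

```text
6.0 [0.54   0.2225 0.2443] [0.1292 0.9916 0.0002 0.0002] [ 0.4239 -0.5455 -0.2403] 0.9982716975889536
```

View pics/d12.png

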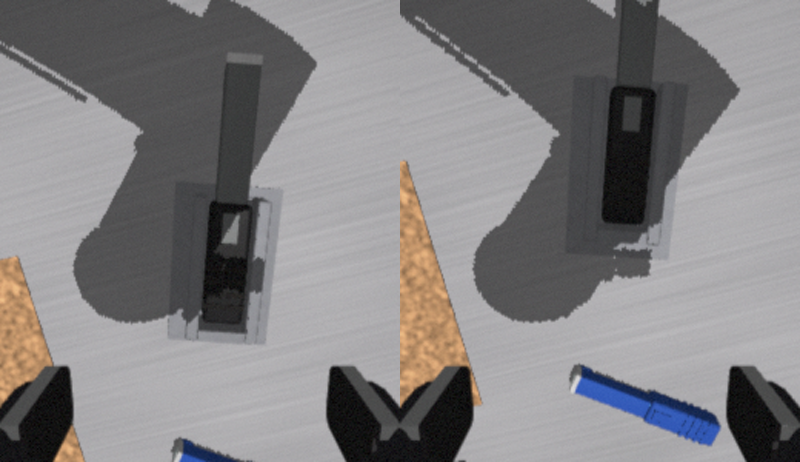

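The crop shows the right wand: slim grey barrel, nose at (245,54) in the left picture, black handle from (231,204) to (222,323), sitting in the grey dock. The blue look-alike is at (645,400). I triangulate the handle and barrel from the two views.

Run:
```python
from h import *
import pickle
C={n:pickle.load(open(f"pics/{n}.pkl","rb")) for n in("d1","d2")}
f=lambda p,o:np.array([126+(p[0]-o)*.65,p[1]*300/462])
pts={"hF-":((210,204),(611,88)),"hF+":((252,204),(656,88)),"hB-":((203,322),(603,221)),"hB+":((241,324),(643,223)),"dockBL":((168,338),(566,251)),"dockBR":((265,344),(667,260))}
for n,(a,b) in pts.items():
    va=(*C["d1"],f(a,0));vb=(*C["d2"],f(b,400))
    print(n,tri([va,vb])[0],plane(*va,.048),plane(*vb,.048))
for q in[(228,54),(263,55),(217,200),(252,200)]: print("barrel",plane(*C["d1"],f(q,0),.046))
s,p,r=here();print(p)
```

```text
hF- [0.4213 0.2628 0.043 ] [0.4209 0.2626 0.048 ] [0.4222 0.2627 0.048 ]
hF+ [0.4294 0.2932 0.0432] [0.4289 0.2926 0.048 ] [0.4301 0.2927 0.048 ]
hB- [0.5084 0.2342 0.0497] [0.509 0.234 0.048] [0.5086 0.2343 0.048 ]
hB+ [0.5174 0.2628 0.0506] [0.5184 0.263  0.048 ] [0.5177 0.2629 0.048 ]
dockBL [0.5296 0.1964 0.0086] [0.515  0.2032 0.048 ] [0.5233 0.2013 0.048 ]
dockBR [ 0.5617  0.2798 -0.0003] [0.5402 0.2778 0.048 ] [0.5499 0.2743 0.048 ]
barrel [0.3275 0.2993 0.046 ]
barrel [0.3342 0.3222 0.046 ]
barrel [0.4196 0.2683 0.046 ]
barrel [0.4262 0.2934 0.046 ]
[0.5401 0.2224 0.2443]
```

Call:
servo_tool(
  commands=[
    {"offset":[0.16,0.027,0.1],"angular":[0,0,0.0044],"grip":-1},
    {"offset":[0.16,0.027,0.1],"angular":[0,0,0.0044],"grip":-1},
    {"offset":[0.16,0.027,0.1],"angular":[0,0,0.0044],"grip":-1},
    {"offset":[0.16,0.027,0.1],"angular":[0,0,0.0044],"grip":-1},
    {"offset":[0.16,0.027,0.1],"angular":[0,0,0.0044],"grip":-1},
    {"offset":[0,0,0],"angular":[0,0,0],"grip":-1},
    {"offset":[0,0,0],"angular":[0,0,0],"grip":-1},
    {"offset":[0,0,0],"angular":[0,0,0],"grip":-1},
  ],
)

```text
t: 6.85
tcp_pos: [0.3956, 0.2937, 0.1448]
eef_rot: [0.164, 0.987, 0.001, 0.001]
ft_force: [0.4, 0.2, 0.6]
grip_width: 1.002
grip_force: 0.0
```

Run:
```python
from h import *
s,p,r=here();print(s["t"],p,s["eef_rot"])
t=np.array([.3919,.2897,.032]);a=np.radians(18.8);r1=frame([-np.cos(a),np.sin(a),0],[0,0,-1])
print(r.inv().apply(t-p)/.2,(r.inv()*r1).as_rotvec()/np.pi)
```

```text
6.85 [0.3956 0.2937 0.1448] [0.1637 0.9865 0.0007 0.0006]
[ 0.0114 -0.0258  0.5641] [ 0.0005  0.0003 -0.0003]
```

Call:
servo_tool(
  commands=[
    {"offset":[0.006,-0.013,0.14],"angular":[0,0,0],"grip":-1},
    {"offset":[0.006,-0.013,0.14],"angular":[0,0,0],"grip":-1},
    {"offset":[0,0,0.14],"angular":[0,0,0],"grip":-1},
    {"offset":[0,0,0.08],"angular":[0,0,0],"grip":-1},
    {"offset":[0,0,0.06],"angular":[0,0,0],"grip":-1},
    {"offset":[0,0,0],"angular":[0,0,0],"grip":-1},
    {"offset":[0,0,0],"angular":[0,0,0],"grip":1},
    {"offset":[0,0,0],"angular":[0,0,0],"grip":1},
  ],
)

```text
t: 7.65
tcp_pos: [0.3917, 0.2898, 0.033]
eef_rot: [0.164, 0.986, 0.001, 0.001]
ft_force: [0.2, 0.5, -0.4]
grip_width: 0.691
grip_force: 0.0
```

Call:
servo_tool(
  commands=[
    {"offset":[0,0,0],"angular":[0,0,0],"grip":1},
    {"offset":[0,0,0],"angular":[0,0,0],"grip":1},
    {"offset":[0,0,0],"angular":[0,0,0],"grip":1},
    {"offset":[0,0,0],"angular":[0,0,0],"grip":1},
    {"offset":[0,0,0],"angular":[0,0,0],"grip":1},
    {"offset":[0,0,0],"angular":[0,0,0],"grip":1},
    {"offset":[0,0,0],"angular":[0,0,0],"grip":1},
    {"offset":[0,0,0],"angular":[0,0,0],"grip":1},
  ],
)

```text
t: 8.45
tcp_pos: [0.3909, 0.2895, 0.0326]
eef_rot: [0.164, 0.987, 0.0, 0.0]
ft_force: [-3.1, -0.9, 6.1]
grip_width: 0.271
grip_force: 61.1
```

Run:
```python
from h import *
s,p,r=here();print(s["t"],p,s["eef_rot"],s["ft_force"],s["grip_width"],s["grip_force"])
```

```text
8.45 [0.3909 0.2895 0.0326] [0.1636 0.9865 0.0003 0.0003] [-3.0993 -0.8731  6.1203] 0.2709532495250942 61.09410524368286
```

Call:
servo_tool(
  commands=[
    {"offset":[0,0,-0.05],"angular":[0,0,0],"grip":1},
    {"offset":[0,0,-0.06],"angular":[0,0,0],"grip":1},
    {"offset":[0,0,-0.08],"angular":[0,0,0],"grip":1},
    {"offset":[0,0,-0.1],"angular":[0,0,0],"grip":1},
    {"offset":[0,0,-0.1],"angular":[0,0,0],"grip":1},
    {"offset":[0,0,-0.1],"angular":[0,0,0],"grip":1},
    {"offset":[0,0,-0.1],"angular":[0,0,0],"grip":1},
    {"offset":[0,0,0],"angular":[0,0,0],"grip":1},
  ],
)

```text
t: 9.25
tcp_pos: [0.3916, 0.2903, 0.1525]
eef_rot: [0.164, 0.987, 0.002, 0.001]
ft_force: [1.1, -0.0, -2.0]
grip_width: 0.272
grip_force: 60.1
```

```bash
python3 shot.py l1
python3 - <<'E'
from h import *
s,p,r=here();print(s["grip_width"],s["grip_force"])
a=np.radians(2.7);r1=frame([-np.cos(a),np.sin(a),0],[0,0,-1])
for l in plan(p,r,np.array([.4966,.0064,p[2]]),r1,12,1)[::2]:print(l)
a=snapshot("scene");cv2.imwrite("pics/sl1.png",a)
w=cv2.imread("pics/l1.png");cv2.imwrite("pics/l1c.png",np.hstack([w[:,56:456],cv2.resize(a[100:250,220:376],(400,384))]))
E
```

```text
9.25 [0.3916 0.2903 0.1525] [0.1636 0.9865 0.0021 0.0013] [ 1.1163 -0.0128 -1.9702] 0.2721609193005069
0.2691843687486573 60.087711811065674
mm/row 25.2 deg/row 1.35
{"offset":[-0.0799, -0.0975, -0.0002],"angular":[0.0001, 0.0, -0.0075],"grip":1}
{"offset":[-0.0654, -0.1077, -0.0001],"angular":[0.0001, 0.0, -0.0075],"grip":1}
{"offset":[-0.0523, -0.1146, 0.0],"angular":[0.0001, 0.0, -0.0075],"grip":1}
{"offset":[-0.0799, -0.0975, -0.0002],"angular":[0.0001, 0.0, -0.0075],"grip":1}
{"offset":[-0.0752, -0.1011, -0.0002],"angular":[0.0001, 0.0, -0.0075],"grip":1}
{"offset":[-0.0704, -0.1045, -0.0001],"angular":[0.0001, 0.0, -0.0075],"grip":1}
{"offset":[-0.0654, -0.1077, -0.0001],"angular":[0.0001, 0.0, -0.0075],"grip":1}
{"offset":[-0.0603, -0.1107, -0.0001],"angular":[0.0001, 0.0, -0.0075],"grip":1}
{"offset":[-0.055, -0.1134, 0.0],"angular":[0.0001, 0.0, -0.0075],"grip":1}
```

View pics/l1c.png

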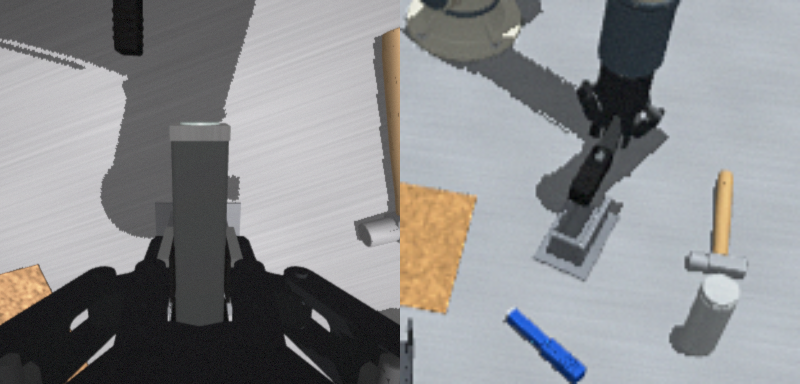

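The scanner is held by its barrel clear of the dock: nose at (200,125) in the left picture, handle at (590,175) in the right. It looks level. Next I carry it to the mat.

Call:
servo_tool(
  commands=[
    {"offset":[-0.08,-0.0975,0],"angular":[0,0,-0.0075],"grip":1},
    {"offset":[-0.0775,-0.0995,0],"angular":[0,0,-0.0075],"grip":1},
    {"offset":[-0.075,-0.101,0],"angular":[0,0,-0.0075],"grip":1},
    {"offset":[-0.0725,-0.103,0],"angular":[0,0,-0.0075],"grip":1},
    {"offset":[-0.07,-0.1045,0],"angular":[0,0,-0.0075],"grip":1},
    {"offset":[-0.068,-0.106,0],"angular":[0,0,-0.0075],"grip":1},
    {"offset":[-0.0655,-0.1075,0],"angular":[0,0,-0.0075],"grip":1},
    {"offset":[-0.063,-0.109,0],"angular":[0,0,-0.0075],"grip":1},
  ],
)

```text
t: 10.15
tcp_pos: [0.4603, 0.0992, 0.1482]
eef_rot: [0.07, 0.998, -0.001, -0.002]
ft_force: [0.7, -0.0, -2.5]
grip_width: 0.269
grip_force: 60.0
```

Call:
servo_tool(
  commands=[
    {"offset":[-0.06,-0.111,0],"angular":[0,0,-0.0075],"grip":1},
    {"offset":[-0.0575,-0.112,0],"angular":[0,0,-0.0075],"grip":1},
    {"offset":[-0.055,-0.1135,0],"angular":[0,0,-0.0075],"grip":1},
    {"offset":[-0.0525,-0.1145,0],"angular":[0,0,-0.0075],"grip":1},
    {"offset":[0,0,0.12],"angular":[0,0,0],"grip":1},
    {"offset":[0,0,0.12],"angular":[0,0,0],"grip":1},
    {"offset":[0,0,0.12],"angular":[0,0,0],"grip":1},
    {"offset":[0,0,0],"angular":[0,0,0],"grip":1},
  ],
)

```text
t: 10.95
tcp_pos: [0.4925, 0.0052, 0.0733]
eef_rot: [0.024, 1.0, -0.001, -0.005]
ft_force: [-1.0, 0.4, -3.1]
grip_width: 0.272
grip_force: 59.9
```

```bash
python3 shot.py m1
python3 - <<'E'
from h import *
s,p,r=here();print(s["ft_force"],s["grip_width"])
a=np.radians(2.7);r1=frame([-np.cos(a),np.sin(a),0],[0,0,-1])
print(r.inv().apply(np.array([.4966,.0064,.0235])-p)/.2,(r.inv()*r1).as_rotvec()/np.pi)
a=snapshot("scene");cv2.imwrite("pics/sm1.png",a);K,T=campose("scene");u=proj(K,T,p).astype(int);print(u)
E
```

```text
10.95 [0.4925 0.0052 0.0733] [ 0.0238  0.9997 -0.001  -0.0052] [-1.0455  0.4062 -3.0715] 0.27205686868914497
[-0.0195 -0.1676 -2.0067] 0.26929818329495797
[-0.0128  0.006   0.2606] [-0.0006 -0.002   0.0002]
[226 175]
```

Call:
servo_tool(
  commands=[
    {"offset":[-0.012,0.006,0.07],"angular":[0,0,0],"grip":1},
    {"offset":[0,0,0.07],"angular":[0,0,0],"grip":1},
    {"offset":[0,0,0.05],"angular":[0,0,0],"grip":1},
    {"offset":[0,0,0.03],"angular":[0,0,0],"grip":1},
    {"offset":[0,0,0.02],"angular":[0,0,0],"grip":1},
    {"offset":[0,0,0.01],"angular":[0,0,0],"grip":1},
    {"offset":[0,0,0],"angular":[0,0,0],"grip":1},
    {"offset":[0,0,0],"angular":[0,0,0],"grip":1},
  ],
)

```text
t: 11.85
tcp_pos: [0.4993, 0.0072, 0.0284]
eef_rot: [0.023, 1.0, 0.0, 0.0]
ft_force: [0.4, -0.1, -3.2]
grip_width: 0.265
grip_force: 60.0
```

Run:
```python
from h import *
s,p,r=here();print(s["t"],p,s["eef_rot"],s["ft_force"],s["wrist_torque"],s["grip_width"])
```

```text
11.85 [0.4993 0.0072 0.0284] [0.0231 0.9997 0.0001 0.0004] [ 0.4268 -0.1063 -3.2473] [0.0472 0.1256 0.0526] 0.2653050041383681
```

Call:
servo_tool(
  commands=[
    {"offset":[0,0,0.01],"angular":[0,0,0],"grip":1},
    {"offset":[0,0,0.01],"angular":[0,0,0],"grip":1},
    {"offset":[0,0,0.005],"angular":[0,0,0],"grip":1},
    {"offset":[0,0,0.005],"angular":[0,0,0],"grip":1},
    {"offset":[0,0,0.003],"angular":[0,0,0],"grip":1},
    {"offset":[0,0,0],"angular":[0,0,0],"grip":1},
    {"offset":[0,0,0],"angular":[0,0,0],"grip":1},
    {"offset":[0,0,0],"angular":[0,0,0],"grip":1},
  ],
)

```text
t: 12.65
tcp_pos: [0.499, 0.0071, 0.0217]
eef_rot: [0.023, 1.0, -0.0, 0.0]
ft_force: [-4.3, 0.7, 5.6]
grip_width: 0.269
grip_force: 61.0
```

Run:
```python
from h import *
s,p,r=here();print(s["t"],p,s["eef_rot"],s["ft_force"],s["wrist_torque"],s["grip_width"])
```

```text
12.65 [0.499  0.0071 0.0217] [ 0.023   0.9997 -0.      0.0001] [-4.3348  0.7317  5.6458] [0.1844 1.3723 0.0357] 0.26921682106083994
```

Call:
servo_tool(
  commands=[
    {"offset":[0,0,0],"angular":[0,0,0],"grip":-1},
    {"offset":[0,0,0],"angular":[0,0,0],"grip":-1},
    {"offset":[0,0,0],"angular":[0,0,0],"grip":-1},
    {"offset":[0,0,0],"angular":[0,0,0],"grip":-1},
    {"offset":[0,0,0],"angular":[0,0,0],"grip":-1},
    {"offset":[0,0,0],"angular":[0,0,0],"grip":-1},
    {"offset":[0,0,-0.15],"angular":[0,0,0],"grip":-1},
    {"offset":[0,0,-0.2],"angular":[0,0,0],"grip":-1},
  ],
)

```text
t: 13.45
tcp_pos: [0.4973, 0.0068, 0.0904]
eef_rot: [0.023, 1.0, -0.001, -0.003]
ft_force: [1.2, -0.5, 0.2]
grip_width: 1.0
grip_force: 0.0
```

Call:
servo_tool(
  commands=[
    {"offset":[-0.15,0,-0.2],"angular":[0,0,0],"grip":-1},
    {"offset":[-0.2,0,-0.1],"angular":[0,0,0],"grip":-1},
    {"offset":[-0.2,0,0],"angular":[0,0,0],"grip":-1},
    {"offset":[0,0,0],"angular":[0,0,0],"grip":-1},
    {"offset":[0,0,0],"angular":[0,0,0],"grip":-1},
    {"offset":[0,0,0],"angular":[0,0,0],"grip":-1},
    {"offset":[0,0,0],"angular":[0,0,0],"grip":-1},
    {"offset":[0,0,0],"angular":[0,0,0],"grip":-1},
  ],
)

```text
t: 14.25
tcp_pos: [0.6083, 0.0022, 0.1518]
eef_rot: [0.023, 1.0, 0.0, 0.0]
ft_force: [0.4, -0.2, 0.8]
grip_width: 1.005
grip_force: 0.0
```

```bash
python3 shot.py m2
python3 - <<'E'
import cv2
w=cv2.imread("pics/m2.png");cv2.imwrite("pics/m2c.png",cv2.resize(w[0:300,106:406],(600,600),interpolation=cv2.INTER_CUBIC))
E
```

```text
14.25 [0.6083 0.0022 0.1518] [0.023  0.9997 0.     0.0002] [ 0.405  -0.2123  0.7893] 1.0049852746535062
```

View pics/m2c.png

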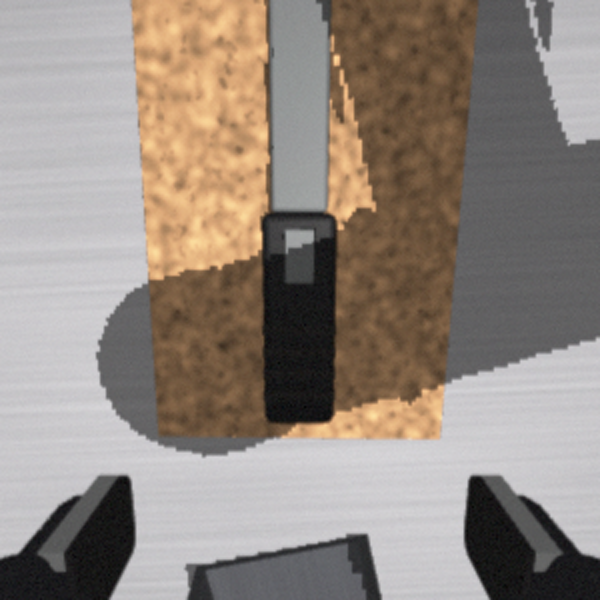

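The scanner lies straight on the mat: handle front corners at crop px (263,213) and (337,213), rear corners at (265,421) and (333,421).

Run:
```python
from h import *
import pickle
C=pickle.load(open("pics/m2.pkl","rb"));f=lambda p:np.array([106+p[0]/2,p[1]/2])
P=[plane(*C,f(q),.037)[:2] for q in[(263,213),(337,213),(265,421),(333,421)]]
F=(P[0]+P[1])/2;B=(P[2]+P[3])/2;u=(F-B)/np.linalg.norm(F-B);print(P,F,B,np.linalg.norm(F-B),np.degrees(np.arctan2(u[1],-u[0])))
Q=[plane(*C,f(q),.035)[:2] for q in[(268,30),(329,30)]];N=(Q[0]+Q[1])/2
v=N-B;print("axis via barrel",np.degrees(np.arctan2(v[1],-v[0])))
print([plane(*C,f(q),.003)[:2] for q in[(158,437),(440,438)]])
s,p,r=here();a=np.arctan2(v[1],-v[0]);r1=frame([-np.cos(a),np.sin(a),0],[0,0,-1]);c=(F+B)/2
print(c,r.inv().apply(np.array([c[0],c[1],.0215])-p)/.2,(r.inv()*r1).as_rotvec()/np.pi)
```

```text
[array([ 0.5346, -0.0091]), array([0.536 , 0.0216]), array([ 0.6264, -0.014 ]), array([0.6278, 0.0173])] [0.5353 0.0062] [0.6271 0.0016] 0.09192376758851235 2.86617856924521
axis via barrel 2.5385914045161204
[array([ 0.6451, -0.074 ]), array([0.6526, 0.0755])]
[0.5812 0.0039] [0.1368 0.0025 0.6514] [ 0.0001  0.0002 -0.0005]
```

Call:
servo_tool(
  commands=[
    {"offset":[0.0675,0.001,0.13],"angular":[0,0,0],"grip":-1},
    {"offset":[0.0675,0.001,0.13],"angular":[0,0,0],"grip":-1},
    {"offset":[0,0,0.13],"angular":[0,0,0],"grip":-1},
    {"offset":[0,0,0.13],"angular":[0,0,0],"grip":-1},
    {"offset":[0,0,0.08],"angular":[0,0,0],"grip":-1},
    {"offset":[0,0,0.03],"angular":[0,0,0],"grip":-1},
    {"offset":[0,0,0.022],"angular":[0,0,0],"grip":-1},
    {"offset":[0,0,0],"angular":[0,0,0],"grip":-1},
  ],
)

```text
t: 15.1
tcp_pos: [0.5821, 0.0038, 0.0213]
eef_rot: [0.023, 1.0, 0.0, 0.0]
ft_force: [0.1, 0.2, -0.1]
grip_width: 1.001
grip_force: 0.0
```

Call:
servo_tool(
  commands=[
    {"offset":[0,0,0],"angular":[0,0,0],"grip":1},
    {"offset":[0,0,0],"angular":[0,0,0],"grip":1},
    {"offset":[0,0,0],"angular":[0,0,0],"grip":1},
    {"offset":[0,0,0],"angular":[0,0,0],"grip":1},
    {"offset":[0,0,0],"angular":[0,0,0],"grip":1},
    {"offset":[0,0,0],"angular":[0,0,0],"grip":1},
    {"offset":[0,0,0],"angular":[0,0,0],"grip":1},
    {"offset":[0,0,0],"angular":[0,0,0],"grip":1},
  ],
)

```text
t: 15.9
tcp_pos: [0.5824, 0.0037, 0.0216]
eef_rot: [0.023, 1.0, 0.0, 0.001]
ft_force: [-0.7, 0.4, 5.2]
grip_width: 0.362
grip_force: 61.3
```

Run:
```python
from h import *
s,p,r=here();print(s["t"],p,s["eef_rot"],s["ft_force"],s["wrist_torque"],s["grip_width"],s["grip_force"])
```

```text
15.9 [0.5824 0.0037 0.0216] [0.023  0.9997 0.     0.0006] [-0.7228  0.3503  5.2149] [0.0644 0.3108 0.0076] 0.3624663508334821 61.325093507766724
```

Call:
servo_tool(
  commands=[
    {"offset":[0,0,-0.05],"angular":[0,0,0],"grip":1},
    {"offset":[0,0,-0.1],"angular":[0,0,0],"grip":1},
    {"offset":[0,0,-0.17],"angular":[0,0,0],"grip":1},
    {"offset":[0,0,-0.2],"angular":[0,0,0],"grip":1},
    {"offset":[0,0,-0.2],"angular":[0,0,0],"grip":1},
    {"offset":[0,0,-0.2],"angular":[0,0,0],"grip":1},
    {"offset":[0,0,-0.15],"angular":[0,0,0],"grip":1},
    {"offset":[0,0,-0.08],"angular":[0,0,0],"grip":1},
  ],
)

```text
t: 16.7
tcp_pos: [0.5822, 0.0038, 0.254]
eef_rot: [0.023, 1.0, 0.0, 0.002]
ft_force: [0.5, 0.3, -3.2]
grip_width: 0.363
grip_force: 60.5
```

```bash
cat > scan.py <<'E'
from h import *
W=np.array([.4505,-.284,.021]);a=np.radians(5.1);bx=np.array([np.cos(a),np.sin(a),0]);by=np.array([-np.sin(a),np.cos(a),0]);ez=np.array([0,0,1.])
RS=frame(-(bx+ez),bx-ez);NOSE=np.array([.148,0,-.0004])
def tcp(y,d): return W+by*y+d*(bx+ez)/2**.5-RS.apply(NOSE)
E
python3 - <<'E'
from scan import *
s,p,r=here();print(s["t"],p,s["eef_rot"],s["grip_width"]);print("pre",tcp(-.044,.115),"start",tcp(-.044,.045))
for l in plan(p,r,tcp(-.044,.115),RS,16,1): print(l)
E
```

```text
16.7 [0.5822 0.0038 0.254 ] [0.0231 0.9997 0.0005 0.0016] 0.36328543687397646
pre [ 0.6399 -0.3113  0.2067] start [ 0.5906 -0.3157  0.1572]
mm/row 20.2 deg/row 2.84
{"offset":[-0.0225, -0.0975, 0.0148],"angular":[-0.001, -0.0155, -0.0026],"grip":1}
{"offset":[-0.0095, -0.099, 0.0185],"angular":[-0.001, -0.0155, -0.0026],"grip":1}
{"offset":[0.0023, -0.0996, 0.0174],"angular":[-0.001, -0.0155, -0.0026],"grip":1}
{"offset":[-0.0225, -0.0975, 0.0148],"angular":[-0.001, -0.0155, -0.0026],"grip":1}
{"offset":[-0.021, -0.0978, 0.0155],"angular":[-0.001, -0.0155, -0.0026],"grip":1}
{"offset":[-0.0194, -0.098, 0.0162],"angular":[-0.001, -0.0155, -0.0026],"grip":1}
{"offset":[-0.0179, -0.0982, 0.0168],"angular":[-0.001, -0.0155, -0.0026],"grip":1}
{"offset":[-0.0162, -0.0984, 0.0173],"angular":[-0.001, -0.0155, -0.0026],"grip":1}
{"offset":[-0.0146, -0.0985, 0.0177],"angular":[-0.001, -0.0155, -0.0026],"grip":1}
{"offset":[-0.0129, -0.0987, 0.018],"angular":[-0.001, -0.0155, -0.0026],"grip":1}
{"offset":[-0.0112, -0.0989, 0.0183],"angular":[-0.001, -0.0155, -0.0026],"grip":1}
{"offset":[-0.0095, -0.099, 0.0185],"angular":[-0.001, -0.0155, -0.0026],"grip":1}
{"offset":[-0.0078, -0.0991, 0.0186],"angular":[-0.001, -0.0155, -0.0026],"grip":1}
{"offset":[-0.0061, -0.0993, 0.0186],"angular":[-0.001, -0.0155, -0.0026],"grip":1}
{"offset":[-0.0044, -0.0994, 0.0185],"angular":[-0.001, -0.0155, -0.0026],"grip":1}
{"offset":[-0.0027, -0.0995, 0.0184],"angular":[-0.001, -0.0155, -0.0026],"grip":1}
{"offset":[-0.001, -0.0995, 0.0182],"angular":[-0.001, -0.0155, -0.0026],"grip":1}
{"offset":[0.0006, -0.0996, 0.0178],"angular":[-0.001, -0.0155, -0.0026],"grip":1}
{"offset":[0.0023, -0.0996, 0.0174],"angular":[-0.001, -0.0155, -0.0026],"grip":1}
```

Call:
servo_tool(
  commands=[
    {"offset":[-0.0225,-0.0975,0.015],"angular":[-0.001,-0.0155,-0.0026],"grip":1},
    {"offset":[-0.021,-0.098,0.0155],"angular":[-0.001,-0.0155,-0.0026],"grip":1},
    {"offset":[-0.0195,-0.098,0.016],"angular":[-0.001,-0.0155,-0.0026],"grip":1},
    {"offset":[-0.018,-0.098,0.017],"angular":[-0.001,-0.0155,-0.0026],"grip":1},
    {"offset":[-0.016,-0.0985,0.0175],"angular":[-0.001,-0.0155,-0.0026],"grip":1},
    {"offset":[-0.0145,-0.0985,0.0175],"angular":[-0.001,-0.0155,-0.0026],"grip":1},
    {"offset":[-0.013,-0.0985,0.018],"angular":[-0.001,-0.0155,-0.0026],"grip":1},
    {"offset":[-0.011,-0.099,0.0185],"angular":[-0.001,-0.0155,-0.0026],"grip":1},
  ],
)

```text
t: 17.5
tcp_pos: [0.6096, -0.1543, 0.2262]
eef_rot: [-0.01, 0.981, 0.008, 0.193]
ft_force: [0.3, 0.2, -3.2]
grip_width: 0.364
grip_force: 60.4
```

Call:
servo_tool(
  commands=[
    {"offset":[-0.0095,-0.099,0.0185],"angular":[-0.001,-0.0155,-0.0026],"grip":1},
    {"offset":[-0.008,-0.099,0.0185],"angular":[-0.001,-0.0155,-0.0026],"grip":1},
    {"offset":[-0.006,-0.0995,0.0185],"angular":[-0.001,-0.0155,-0.0026],"grip":1},
    {"offset":[-0.0045,-0.0995,0.0185],"angular":[-0.001,-0.0155,-0.0026],"grip":1},
    {"offset":[-0.0025,-0.0995,0.0185],"angular":[-0.001,-0.0155,-0.0026],"grip":1},
    {"offset":[-0.001,-0.0995,0.018],"angular":[-0.001,-0.0155,-0.0026],"grip":1},
    {"offset":[0.0005,-0.0995,0.018],"angular":[-0.001,-0.0155,-0.0026],"grip":1},
    {"offset":[0.0025,-0.0995,0.0175],"angular":[-0.001,-0.0155,-0.0026],"grip":1},
  ],
)

```text
t: 18.3
tcp_pos: [0.6389, -0.3113, 0.2026]
eef_rot: [-0.043, 0.924, 0.017, 0.38]
ft_force: [-0.7, -0.2, -3.1]
grip_width: 0.363
grip_force: 60.5
```

Call:
servo_tool(
  commands=[
    {"offset":[0,0,0],"angular":[0,0,0],"grip":1},
    {"offset":[0,0,0],"angular":[0,0,0],"grip":1},
    {"offset":[0,0,0],"angular":[0,0,0],"grip":1},
    {"offset":[0,0,0],"angular":[0,0,0],"grip":1},
    {"offset":[0,0,0],"angular":[0,0,0],"grip":1},
    {"offset":[0,0,0],"angular":[0,0,0],"grip":1},
    {"offset":[0,0,0],"angular":[0,0,0],"grip":1},
    {"offset":[0,0,0],"angular":[0,0,0],"grip":1},
  ],
)

```text
t: 19.1
tcp_pos: [0.6396, -0.3112, 0.2039]
eef_rot: [-0.042, 0.924, 0.016, 0.38]
ft_force: [0.0, 0.9, -2.3]
grip_width: 0.364
grip_force: 60.6
```

```bash
cat > err.py <<'E'
from scan import *
import sys
y,d=map(float,sys.argv[1:3]);s,p,r=here();n=p+r.apply(NOSE);e=n-W;print(s["t"],p,"nose y %.4f"%(e@by),"d %.4f"%(e@(bx+ez)/2**.5),"perp %.4f"%(e@(ez-bx)/2**.5),"z%.4f"%n[2],s["ft_force"],s["grip_width"])
print("off",r.inv().apply(tcp(y,d)-p)/.2,"ang",(r.inv()*RS).as_rotvec()/np.pi,"deg",np.degrees((r.inv()*RS).magnitude()))
E
python3 err.py -.044 .115; python3 shot.py w1
python3 - <<'E'
from scan import *
a=snapshot("scene");b=snapshot("top");cv2.imwrite("pics/sw1.png",a);cv2.imwrite("pics/tw1.png",b)
w=cv2.imread("pics/w1.png")
cv2.imwrite("pics/w1c.png",np.hstack([cv2.resize(a[110:230,100:230],(400,370),interpolation=cv2.INTER_CUBIC),cv2.resize(w,(400,370))]))
E
```

```text
19.1 [ 0.6396 -0.3112  0.2039] nose y -0.0444 d 0.1128 perp -0.0009 z0.1001 [ 0.0482  0.9329 -2.3214] 0.36385246435990637
off [-0.0108 -0.0004 -0.0086] ang [-0.0004 -0.0017  0.001 ] deg 0.3608405619384501
19.1 [ 0.6396 -0.3112  0.2039] [-0.0424  0.9239  0.0157  0.3799] [ 0.0482  0.9329 -2.3214] 0.36385246435990637
```

View pics/w1c.png

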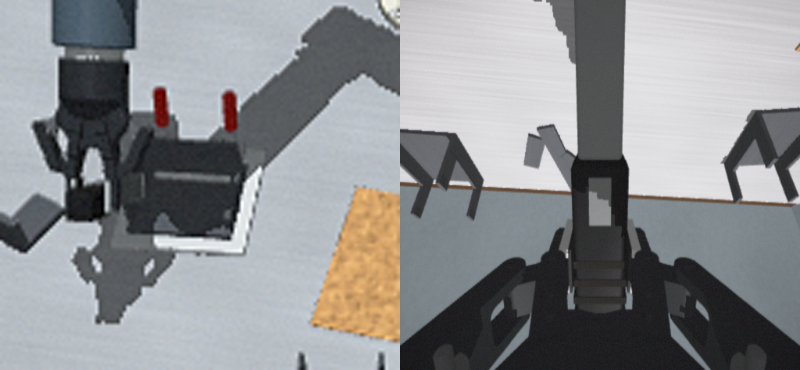

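The wrist picture shows the scanner straight and centred in the pads, with the joint at (600,158) in the right half. I estimate no tilt and about 1 mm shift towards the nose. Approaching along the nose axis.

Call:
servo_tool(
  commands=[
    {"offset":[0.055,0,-0.004],"angular":[0,-0.001,0.001],"grip":1},
    {"offset":[0.055,0,-0.004],"angular":[0,-0.0007,0],"grip":1},
    {"offset":[0.055,0,0],"angular":[0,0,0],"grip":1},
    {"offset":[0.055,0,0],"angular":[0,0,0],"grip":1},
    {"offset":[0.05,0,0],"angular":[0,0,0],"grip":1},
    {"offset":[0.035,0,0],"angular":[0,0,0],"grip":1},
    {"offset":[0.025,0,0],"angular":[0,0,0],"grip":1},
    {"offset":[0,0,0],"angular":[0,0,0],"grip":1},
  ],
)

```text
t: 20.05
tcp_pos: [0.5915, -0.3158, 0.158]
eef_rot: [-0.041, 0.923, 0.017, 0.382]
ft_force: [0.8, 0.8, -3.6]
grip_width: 0.36
grip_force: 60.6
```

```bash
python3 err.py -.044 .046
```

```text
20.05 [ 0.5915 -0.3158  0.158 ] nose y -0.0441 d 0.0462 perp 0.0000 z0.0536 [ 0.7965  0.7989 -3.6095] 0.3599059122784501
off [ 0.0008  0.001  -0.0003] ang [-0.0004 -0.0002 -0.0002] deg 0.09262268838830177
```

Call:
servo_tool(
  commands=[
    {"offset":[0,0,0],"angular":[0,0,0],"grip":1},
    {"offset":[0,0,0],"angular":[0,0,0],"grip":1},
    {"offset":[0,0,0],"angular":[0,0,0],"grip":1},
    {"offset":[0,0,0],"angular":[0,0,0],"grip":1},
    {"offset":[0,0,0],"angular":[0,0,0],"grip":1},
    {"offset":[0,0,0],"angular":[0,0,0],"grip":1},
    {"offset":[0,0,0],"angular":[0,0,0],"grip":1},
    {"offset":[0,0,0],"angular":[0,0,0],"grip":1},
  ],
)

```text
t: 20.85
tcp_pos: [0.5919, -0.3157, 0.1584]
eef_rot: [-0.041, 0.923, 0.016, 0.382]
ft_force: [-1.4, -0.5, -2.6]
grip_width: 0.366
grip_force: 60.6
```

Call:
servo_tool(
  commands=[
    {"offset":[0,0,0],"angular":[0,0,0],"grip":1},
    {"offset":[0,0,0],"angular":[0,0,0],"grip":1},
    {"offset":[0,0,0],"angular":[0,0,0],"grip":1},
    {"offset":[0,0,0],"angular":[0,0,0],"grip":1},
    {"offset":[0,0,0],"angular":[0,0,0],"grip":1},
    {"offset":[0,0,0],"angular":[0,0,0],"grip":1},
    {"offset":[0,0,0],"angular":[0,0,0],"grip":1},
    {"offset":[0,0,0],"angular":[0,0,0],"grip":1},
  ],
)

```text
t: 21.65
tcp_pos: [0.5919, -0.3157, 0.1584]
eef_rot: [-0.041, 0.923, 0.016, 0.382]
ft_force: [0.1, 0.3, -2.5]
grip_width: 0.366
grip_force: 60.6
```

Call:
servo_tool(
  commands=[
    {"offset":[0,0,0],"angular":[0,0,0],"grip":1},
    {"offset":[0,0,0],"angular":[0,0,0],"grip":1},
    {"offset":[0,0,0],"angular":[0,0,0],"grip":1},
    {"offset":[0,0,0],"angular":[0,0,0],"grip":1},
    {"offset":[0,0,0],"angular":[0,0,0],"grip":1},
    {"offset":[0,0,0],"angular":[0,0,0],"grip":1},
    {"offset":[0,0,0],"angular":[0,0,0],"grip":1},
    {"offset":[0,0,0],"angular":[0,0,0],"grip":1},
  ],
)

```text
t: 22.45
tcp_pos: [0.5919, -0.3157, 0.1584]
eef_rot: [-0.041, 0.923, 0.016, 0.382]
ft_force: [-0.8, -0.2, -2.4]
grip_width: 0.363
grip_force: 60.6
```

```bash
python3 err.py -.044 .046
```

```text
22.45 [ 0.5919 -0.3157  0.1584] nose y -0.0441 d 0.0467 perp -0.0001 z0.0540 [-0.7886 -0.2421 -2.4272] 0.36305354927661376
off [ 0.0037  0.0006 -0.0003] ang [-0.0004  0.     -0.    ] deg 0.07809130968610745
```

Call:
servo_tool(
  commands=[
    {"offset":[0,0.005,0],"angular":[0,0,0],"grip":1},
    {"offset":[0,0.01,0],"angular":[0,0,0],"grip":1},
    {"offset":[0,0.014,0],"angular":[0,0,0],"grip":1},
    {"offset":[0,0.014,0],"angular":[0,0,0],"grip":1},
    {"offset":[0,0.014,0],"angular":[0,0,0],"grip":1},
    {"offset":[0,0.014,0],"angular":[0,0,0],"grip":1},
    {"offset":[0,0.014,0],"angular":[0,0,0],"grip":1},
    {"offset":[0,0.014,0],"angular":[0,0,0],"grip":1},
  ],
)

```text
t: 23.25
tcp_pos: [0.5902, -0.2957, 0.1584]
eef_rot: [-0.041, 0.923, 0.016, 0.382]
ft_force: [0.6, 0.4, -3.5]
grip_width: 0.367
grip_force: 60.6
```

Call:
servo_tool(
  commands=[
    {"offset":[0,0.014,0],"angular":[0,0,0],"grip":1},
    {"offset":[0,0.014,0],"angular":[0,0,0],"grip":1},
    {"offset":[0,0.014,0],"angular":[0,0,0],"grip":1},
    {"offset":[0,0.014,0],"angular":[0,0,0],"grip":1},
    {"offset":[0,0.014,0],"angular":[0,0,0],"grip":1},
    {"offset":[0,0.014,0],"angular":[0,0,0],"grip":1},
    {"offset":[0,0.014,0],"angular":[0,0,0],"grip":1},
    {"offset":[0,0.014,0],"angular":[0,0,0],"grip":1},
  ],
)

```text
t: 24.05
tcp_pos: [0.5882, -0.2734, 0.1584]
eef_rot: [-0.041, 0.923, 0.016, 0.382]
ft_force: [-0.8, 0.2, -2.9]
grip_width: 0.363
grip_force: 60.6
```

```bash
python3 err.py .044 .046
```

```text
24.05 [ 0.5882 -0.2734  0.1584] nose y -0.0017 d 0.0468 perp -0.0001 z0.0540 [-0.8419  0.2304 -2.9302] 0.3629636207064027
off [ 0.004   0.2284 -0.0008] ang [-0.0004  0.     -0.    ] deg 0.07911174285806934
```

Call:
servo_tool(
  commands=[
    {"offset":[0.001,0.014,0],"angular":[0,0,0],"grip":1},
    {"offset":[0.001,0.014,0],"angular":[0,0,0],"grip":1},
    {"offset":[0.001,0.014,0],"angular":[0,0,0],"grip":1},
    {"offset":[0.001,0.014,0],"angular":[0,0,0],"grip":1},
    {"offset":[0,0.014,0],"angular":[0,0,0],"grip":1},
    {"offset":[0,0.014,0],"angular":[0,0,0],"grip":1},
    {"offset":[0,0.014,0],"angular":[0,0,0],"grip":1},
    {"offset":[0,0.014,0],"angular":[0,0,0],"grip":1},
  ],
)

```text
t: 24.85
tcp_pos: [0.5857, -0.2512, 0.1578]
eef_rot: [-0.041, 0.923, 0.016, 0.382]
ft_force: [-0.2, -0.1, -3.7]
grip_width: 0.364
grip_force: 60.6
```

Call:
servo_tool(
  commands=[
    {"offset":[0,0.014,0],"angular":[0,0,0],"grip":1},
    {"offset":[0,0.014,0],"angular":[0,0,0],"grip":1},
    {"offset":[0,0.014,0],"angular":[0,0,0],"grip":1},
    {"offset":[0,0.014,0],"angular":[0,0,0],"grip":1},
    {"offset":[0,0.014,0],"angular":[0,0,0],"grip":1},
    {"offset":[0,0.014,0],"angular":[0,0,0],"grip":1},
    {"offset":[0,0.014,0],"angular":[0,0,0],"grip":1},
    {"offset":[0,0.01,0],"angular":[0,0,0],"grip":1},
  ],
)

```text
t: 25.65
tcp_pos: [0.5837, -0.2296, 0.1577]
eef_rot: [-0.041, 0.923, 0.016, 0.382]
ft_force: [0.7, 1.0, -2.5]
grip_width: 0.363
grip_force: 60.6
```

Call:
servo_tool(
  commands=[
    {"offset":[0,0.003,0],"angular":[0,0,0],"grip":1},
    {"offset":[0,0,0],"angular":[0,0,0],"grip":1},
    {"offset":[0,0,0],"angular":[0,0,0],"grip":1},
    {"offset":[0,0,0],"angular":[0,0,0],"grip":1},
    {"offset":[0,0,0],"angular":[0,0,0],"grip":1},
    {"offset":[0,0,0],"angular":[0,0,0],"grip":1},
    {"offset":[0,0,0],"angular":[0,0,0],"grip":1},
    {"offset":[0,0,0],"angular":[0,0,0],"grip":1},
  ],
)

```text
t: 26.45
tcp_pos: [0.5837, -0.2293, 0.1578]
eef_rot: [-0.041, 0.923, 0.016, 0.382]
ft_force: [0.5, -0.2, -3.0]
grip_width: 0.366
grip_force: 60.6
```

```bash
python3 err.py .044 .046
```

```text
26.45 [ 0.5837 -0.2293  0.1578] nose y 0.0427 d 0.0460 perp -0.0002 z0.0534 [ 0.4763 -0.2442 -3.0109] 0.36599836418878257
off [-0.0002  0.0068 -0.0008] ang [-0.0004  0.     -0.0001] deg 0.08033873253599448
```

Call:
servo_tool(
  commands=[
    {"offset":[0,0.007,0],"angular":[0,0,0],"grip":1},
    {"offset":[0,0,0],"angular":[0,0,0],"grip":1},
    {"offset":[0,0,0],"angular":[0,0,0],"grip":1},
    {"offset":[0,0,0],"angular":[0,0,0],"grip":1},
    {"offset":[0,0,0],"angular":[0,0,0],"grip":1},
    {"offset":[0,0,0],"angular":[0,0,0],"grip":1},
    {"offset":[0,0,0],"angular":[0,0,0],"grip":1},
    {"offset":[0,0,0],"angular":[0,0,0],"grip":1},
  ],
)

```text
t: 27.25
tcp_pos: [0.5836, -0.2279, 0.1578]
eef_rot: [-0.041, 0.923, 0.016, 0.382]
ft_force: [-0.2, 0.3, -3.0]
grip_width: 0.363
grip_force: 60.6
```

Call:
servo_tool(
  commands=[
    {"offset":[0,0,0],"angular":[0,0,0],"grip":1},
    {"offset":[0,0,0],"angular":[0,0,0],"grip":1},
    {"offset":[0,0,0],"angular":[0,0,0],"grip":1},
    {"offset":[0,0,0],"angular":[0,0,0],"grip":1},
    {"offset":[0,0,0],"angular":[0,0,0],"grip":1},
    {"offset":[0,0,0],"angular":[0,0,0],"grip":1},
    {"offset":[0,0,0],"angular":[0,0,0],"grip":1},
    {"offset":[0,0,0],"angular":[0,0,0],"grip":1},
  ],
)

```text
t: 28.05
tcp_pos: [0.5836, -0.2279, 0.1578]
eef_rot: [-0.041, 0.923, 0.016, 0.382]
ft_force: [0.1, -0.0, -1.7]
grip_width: 0.366
grip_force: 60.6
```

Call:
servo_tool(
  commands=[
    {"offset":[0,0,0],"angular":[0,0,0],"grip":1},
    {"offset":[0,0,0],"angular":[0,0,0],"grip":1},
    {"offset":[0,0,0],"angular":[0,0,0],"grip":1},
    {"offset":[0,0,0],"angular":[0,0,0],"grip":1},
    {"offset":[0,0,0],"angular":[0,0,0],"grip":1},
    {"offset":[0,0,0],"angular":[0,0,0],"grip":1},
    {"offset":[0,0,0],"angular":[0,0,0],"grip":1},
    {"offset":[0,0,0],"angular":[0,0,0],"grip":1},
  ],
)

```text
t: 28.85
tcp_pos: [0.5836, -0.2279, 0.1578]
eef_rot: [-0.041, 0.923, 0.016, 0.382]
ft_force: [-0.2, 0.3, -2.3]
grip_width: 0.362
grip_force: 60.6
```

Call:
servo_tool(
  commands=[
    {"offset":[0,0,0],"angular":[0,0,0],"grip":1},
    {"offset":[0,0,0],"angular":[0,0,0],"grip":1},
    {"offset":[0,0,0],"angular":[0,0,0],"grip":1},
    {"offset":[-0.05,0,0],"angular":[0,0,0],"grip":1},
    {"offset":[-0.1,0,0],"angular":[0,0,0],"grip":1},
    {"offset":[-0.1,0,0],"angular":[0,0,0],"grip":1},
    {"offset":[-0.1,0,0],"angular":[0,0,0],"grip":1},
    {"offset":[-0.1,0,0],"angular":[0,0,0],"grip":1},
  ],
)

```text
t: 29.65
tcp_pos: [0.6474, -0.222, 0.2218]
eef_rot: [-0.041, 0.923, 0.017, 0.382]
ft_force: [0.6, -0.3, -2.6]
grip_width: 0.366
grip_force: 60.6
```

```bash
python3 err.py .044 .046
python3 - <<'E'
from h import *
s,p,r=here();a=np.radians(2.7);r1=frame([-np.cos(a),np.sin(a),0],[0,0,-1])
for l in plan(p,r,np.array([.5824,.0037,.16]),r1,16,1):print(l)
E
```

```text
29.65 [ 0.6474 -0.222   0.2218] nose y 0.0443 d 0.1365 perp -0.0001 z0.1175 [ 0.584  -0.3383 -2.6415] 0.3658742321135636
off [ 0.4527 -0.0014 -0.0008] ang [-0.0004 -0.0001 -0.0001] deg 0.06968754332510371
mm/row 15.2 deg/row 2.85
{"offset":[0.0235, 0.0721, 0.0037],"angular":[0.001, 0.0156, 0.0026],"grip":1}
{"offset":[0.0252, 0.0707, 0.0115],"angular":[0.001, 0.0156, 0.0026],"grip":1}
{"offset":[0.024, 0.0696, 0.0184],"angular":[0.001, 0.0156, 0.0026],"grip":1}
{"offset":[0.0235, 0.0721, 0.0037],"angular":[0.001, 0.0156, 0.0026],"grip":1}
{"offset":[0.0239, 0.0719, 0.0046],"angular":[0.001, 0.0156, 0.0026],"grip":1}
{"offset":[0.0242, 0.0717, 0.0056],"angular":[0.001, 0.0156, 0.0026],"grip":1}
{"offset":[0.0245, 0.0715, 0.0065],"angular":[0.001, 0.0156, 0.0026],"grip":1}
{"offset":[0.0247, 0.0713, 0.0075],"angular":[0.001, 0.0156, 0.0026],"grip":1}
{"offset":[0.0249, 0.0712, 0.0085],"angular":[0.001, 0.0156, 0.0026],"grip":1}
{"offset":[0.0251, 0.071, 0.0095],"angular":[0.001, 0.0156, 0.0026],"grip":1}
{"offset":[0.0251, 0.0708, 0.0105],"angular":[0.001, 0.0156, 0.0026],"grip":1}
{"offset":[0.0252, 0.0707, 0.0115],"angular":[0.001, 0.0156, 0.0026],"grip":1}
{"offset":[0.0251, 0.0705, 0.0125],"angular":[0.001, 0.0156, 0.0026],"grip":1}
{"offset":[0.0251, 0.0703, 0.0135],"angular":[0.001, 0.0156, 0.0026],"grip":1}
{"offset":[0.025, 0.0702, 0.0145],"angular":[0.001, 0.0156, 0.0026],"grip":1}
{"offset":[0.0248, 0.07, 0.0155],"angular":[0.001, 0.0156, 0.0026],"grip":1}
{"offset":[0.0246, 0.0699, 0.0165],"angular":[0.001, 0.0156, 0.0026],"grip":1}
{"offset":[0.0243, 0.0698, 0.0174],"angular":[0.001, 0.0156, 0.0026],"grip":1}
{"offset":[0.024, 0.0696, 0.0184],"angular":[0.001, 0.0156, 0.0026],"grip":1}
```

Call:
servo_tool(
  commands=[
    {"offset":[0.0235,0.072,0.0035],"angular":[0.001,0.0156,0.0026],"grip":1},
    {"offset":[0.024,0.072,0.0045],"angular":[0.001,0.0156,0.0026],"grip":1},
    {"offset":[0.024,0.0715,0.0055],"angular":[0.001,0.0156,0.0026],"grip":1},
    {"offset":[0.0245,0.0715,0.0065],"angular":[0.001,0.0156,0.0026],"grip":1},
    {"offset":[0.0245,0.0715,0.0075],"angular":[0.001,0.0156,0.0026],"grip":1},
    {"offset":[0.025,0.071,0.0085],"angular":[0.001,0.0156,0.0026],"grip":1},
    {"offset":[0.025,0.071,0.0095],"angular":[0.001,0.0156,0.0026],"grip":1},
    {"offset":[0.025,0.071,0.0105],"angular":[0.001,0.0156,0.0026],"grip":1},
  ],
)

```text
t: 30.45
tcp_pos: [0.6143, -0.1086, 0.1906]
eef_rot: [-0.008, 0.981, 0.009, 0.194]
ft_force: [0.5, 0.1, -3.8]
grip_width: 0.367
grip_force: 60.6
```

Call:
servo_tool(
  commands=[
    {"offset":[0.025,0.0705,0.0115],"angular":[0.001,0.0156,0.0026],"grip":1},
    {"offset":[0.025,0.0705,0.0125],"angular":[0.001,0.0156,0.0026],"grip":1},
    {"offset":[0.025,0.0705,0.0135],"angular":[0.001,0.0156,0.0026],"grip":1},
    {"offset":[0.025,0.07,0.0145],"angular":[0.001,0.0156,0.0026],"grip":1},
    {"offset":[0.025,0.07,0.0155],"angular":[0.001,0.0156,0.0026],"grip":1},
    {"offset":[0.0245,0.07,0.0165],"angular":[0.001,0.0156,0.0026],"grip":1},
    {"offset":[0.0245,0.07,0.0175],"angular":[0.001,0.0156,0.0026],"grip":1},
    {"offset":[0.024,0.0695,0.0185],"angular":[0.001,0.0156,0.0026],"grip":1},
  ],
)

```text
t: 31.25
tcp_pos: [0.5824, 0.0045, 0.16]
eef_rot: [0.024, 1.0, 0.002, -0.0]
ft_force: [-0.2, 0.1, -3.3]
grip_width: 0.365
grip_force: 60.5
```

Call:
servo_tool(
  commands=[
    {"offset":[0,0,0.1],"angular":[0,0,0],"grip":1},
    {"offset":[0,0,0.15],"angular":[0,0,0],"grip":1},
    {"offset":[0,0,0.15],"angular":[0,0,0],"grip":1},
    {"offset":[0,0,0.1],"angular":[0,0,0],"grip":1},
    {"offset":[0,0,0],"angular":[0,0,0],"grip":1},
    {"offset":[0,0,0],"angular":[0,0,0],"grip":1},
    {"offset":[0,0,0],"angular":[0,0,0],"grip":1},
    {"offset":[0,0,0],"angular":[0,0,0],"grip":1},
  ],
)

```text
t: 32.05
tcp_pos: [0.5833, 0.004, 0.0616]
eef_rot: [0.024, 1.0, 0.002, 0.002]
ft_force: [-0.9, 0.7, -2.9]
grip_width: 0.368
grip_force: 60.4
```

Run:
```python
from h import *
s,p,r=here();a=np.radians(2.7);r1=frame([-np.cos(a),np.sin(a),0],[0,0,-1])
print(s["t"],p,s["eef_rot"],r.inv().apply(np.array([.5824,.0037,.0225])-p)/.2,(r.inv()*r1).as_rotvec()/np.pi)
```

```text
32.05 [0.5833 0.004  0.0616] [0.0242 0.9997 0.0017 0.0016] [ 0.0048 -0.0025  0.1954] [ 0.0011  0.001  -0.0004]
```

Call:
servo_tool(
  commands=[
    {"offset":[0.004,-0.002,0.07],"angular":[0.001,0.001,0],"grip":1},
    {"offset":[0,0,0.06],"angular":[0,0,0],"grip":1},
    {"offset":[0,0,0.03],"angular":[0,0,0],"grip":1},
    {"offset":[0,0,0.015],"angular":[0,0,0],"grip":1},
    {"offset":[0,0,0.01],"angular":[0,0,0],"grip":1},
    {"offset":[0,0,0.008],"angular":[0,0,0],"grip":1},
    {"offset":[0,0,0],"angular":[0,0,0],"grip":1},
    {"offset":[0,0,0],"angular":[0,0,0],"grip":1},
  ],
)

```text
t: 32.85
tcp_pos: [0.5816, 0.0036, 0.0217]
eef_rot: [0.024, 1.0, -0.0, -0.001]
ft_force: [-0.6, -0.4, -2.7]
grip_width: 0.361
grip_force: 60.6
```

Run:
```python
from h import *
s,p,r=here()
print(s["t"],p,s["eef_rot"],s["ft_force"],s["wrist_torque"])
```

```text
32.85 [0.5816 0.0036 0.0217] [ 0.0242  0.9997 -0.0001 -0.0011] [-0.6373 -0.4052 -2.6931] [ 0.0784 -0.0919  0.0104]
```

Call:
servo_tool(
  commands=[
    {"offset":[0,0,0.003],"angular":[0,0,0],"grip":1},
    {"offset":[0,0,0.002],"angular":[0,0,0],"grip":1},
    {"offset":[0,0,0],"angular":[0,0,0],"grip":1},
    {"offset":[0,0,0],"angular":[0,0,0],"grip":-1},
    {"offset":[0,0,0],"angular":[0,0,0],"grip":-1},
    {"offset":[0,0,0],"angular":[0,0,0],"grip":-1},
    {"offset":[0,0,0],"angular":[0,0,0],"grip":-1},
    {"offset":[0,0,0],"angular":[0,0,0],"grip":-1},
  ],
)

```text
t: 33.65
tcp_pos: [0.5813, 0.0035, 0.0203]
eef_rot: [0.024, 1.0, -0.0, -0.002]
ft_force: [-0.9, 0.5, 0.2]
grip_width: 0.998
grip_force: 0.0
```

Call:
servo_tool(
  commands=[
    {"offset":[0,0,0],"angular":[0,0,0],"grip":-1},
    {"offset":[0,0,-0.1],"angular":[0,0,0],"grip":-1},
    {"offset":[0,0,-0.2],"angular":[0,0,0],"grip":-1},
    {"offset":[0,0,-0.2],"angular":[0,0,0],"grip":-1},
    {"offset":[0,0,-0.2],"angular":[0,0,0],"grip":-1},
    {"offset":[-0.15,0,0],"angular":[0,0,0],"grip":-1},
    {"offset":[0,0,0],"angular":[0,0,0],"grip":-1},
    {"offset":[0,0,0],"angular":[0,0,0],"grip":-1},
  ],
)

```text
t: 34.45
tcp_pos: [0.6115, 0.0021, 0.1595]
eef_rot: [0.024, 1.0, -0.0, -0.002]
ft_force: [0.1, 0.3, -1.1]
grip_width: 0.999
grip_force: 0.0
```

```bash
python3 shot.py f1
python3 - <<'E'
from h import *
a=snapshot("scene");w=cv2.imread("pics/f1.png")
cv2.imwrite("pics/f1c.png",np.hstack([w[:,56:456],cv2.resize(a,(400,300))[0:300] if 0 else cv2.resize(a[40:340,10:450],(400,384))]))
E
```

```text
34.45 [0.6115 0.0021 0.1595] [ 0.0244  0.9997 -0.0002 -0.0022] [ 0.0604  0.2544 -1.1034] 0.9985751809949481
```

View pics/f1c.png

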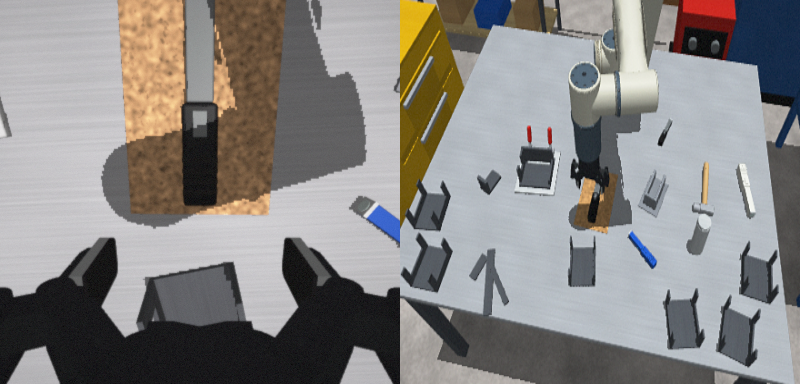

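The scanner lies flat on the mat, handle at (200,150) in the left picture. The gripper is clear and the other things stand where they were, so I hand the job in.

```bash
python3 -c "
from workcell import *
print(close_job())"
```

```text
the job is handed in; nothing more can be done
None
```

The job is handed in at about 34.5 s: I lifted the scanner from its dock, re-gripped it on the mat, swept the weld at about 45 mm (holding over two seconds at each end), and laid it back flat on the mat; the hand-in gave no verdict.

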